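Complete the repair kit and close its drawer

ROBOT

A 7-joint arm with a two-finger parallel gripper is mounted at the origin on a cart in front of the work surface, level with it; the furniture and walls round the work are solid. World frame = base frame: x ahead of the robot, y to its left, z up, the work surface at z = 0. Lengths are in m, angles in rad, forces in N, time in s.
With the tool pointing down it reaches from about 0.4 to 0.85 m from the base axis. Payload 4.5 kg.
Tool frame: the origin (TCP) lies between the finger pads; the fingertips stand 11 mm ahead of it and the grasp point (between the pads) lies 8 mm behind it (r.tip_reach is the distance from the TCP to the fingertips, in m); x points along the fingers, y is the direction in which the jaws open and shut, and the axes are right-handed (so a half turn about x gives the same grasp; the last joint's range is limited). The gripper opens to 88 mm and grips with 3 to 60 N. Pads are 18 mm wide; open, the fingers measure 123 mm over their backs; the gripper's body (75 mm by 187 mm) begins 45 mm behind the grasp point.
Start: joints at [-1.263, 0.689, -0.195, 1.565, 0.157, 0.902, -0.215], TCP at [0.169, 0.602, 0.25] pointing down, gripper open.
Joint ranges: [-3.01, 3.01], [-0.46, 2.08], [-1.47, 1.51], [0.13, 2.56], [-1, 4.14], [0.04, 2.09], [-2.66, 2.66]. Speed limits (rad/s): [2.57, 2.57, 3.14, 3.14, 3.14, 3.14, 3.14].

INTERFACE

Orientations are given as a unit quaternion [x, y, z, w].
In Python, from plant import r gives the robot as it stands.
- The arm moves only by the tool drive_tool, never from a script. Its argument "deltas" is a list of rows, each a list of 3 entries, a list of its own where there are three numbers: the turn, a rotation vector about the tool's x, y, z in degrees, then the shift along the tool's x, y, z in cm, then the finger opening in cm, from 0 to 8.81. A call has 1 to 12 rows; each row shifts and turns the commanded pose from where the row before left it, along the tool's axes as they then stand; what a row does not reach is not made up. A row lasts 1/12 s, in which the tool goes at most 41.7 mm and 7.16 degrees, less where a joint would pass 70% of its speed; a pose out of reach is approached as far as the arm can. A call is refused whole if a number of a shift passes 4.17 or a number of a turn 7.16, either way. A call with a gripper value outside its range is refused whole. The fingers move at their own pace and stop on an object; "force" is the grip in N (left out, the last holds). Time passes only in rows, so rows that do not move let the fingers close. It gives the time, the measured TCP pose, the force and the opening at its end, in the units of the state.
- r.get_state(): the state, without advancing time (a new reading comes with each control period).
- r.snapshot(name): name is "scene" or "top"; returns a dict with "color" (480x640x3 uint8, red, green, blue), "fov_y" (degrees; the focal length in pixels is half the picture's height over the tangent of half this angle, whatever the lens; pixels are square), "cx", "cy" (the principal point, pixels), "extrinsics" (4x4, takes a point from world to camera coordinates). Camera axes: x right, y up, looking along -z (the intrinsics and any distortion apply to the point x, -y, -z); pixel columns grow to the right and rows downward; lengths in m; the calibration is good to about 2 mm. A picture is of the moment at which its call begins. There is no depth.
- r.finish_job(): hands the job in, once; it reports no verdict.
The state is a dict: "clock": time; "q": joint angles; "qd": joint speeds; "joint_torque": joint torques, N m; "tool_pos": TCP position; "eef_rot": TCP orientation; "contact_force": force on the tool from outside, world axes, zero at the start; "moment": the same for the moment, N m; "opening": opening from 0.0 (shut) to 1.0 (fully open).
Only numpy, scipy, OpenCV 4.12 (cv2) and the standard library are available. Lean on these libraries where they do the work, as an engineer would, in place of code of your own. Each camera call takes 0.05 s, during which the arm holds its last target. There are 200 camera calls.

TASK

The repair kit in the open drawer should hold one fan, one heat sink and one terminal strip, each in its own pocket, but one of the three is missing: see which, take one such part from the parts tray and set it down gently, flat and same side up, in the empty pocket. Then push the drawer fully home without jolting it. Leave the other parts on the tray and the things round about where they are.

Things in the scene. Friction and masses are not known exactly. Their poses are not given: they have to be found in the camera images.
- kit_drawer (a joint): opening of the kit drawer in m: 0 = fully home against its stop, starts about 0.09 open (limit 0.098). Slides with about 2 N of friction and stays where it is left. The drawer belongs to a low grey bench unit 246 mm wide, 112 mm deep and 58 mm high, fixed to the bench
- drawer_lip (a point): outermost edge, at mid-width, of the metal pull lip on the drawer's front (moves with the drawer). x axis points into the unit (the direction of closing), y to the left, z up. The lip is 80 mm wide, 6 mm thick, centred 43 mm above the bench, and stands 10 mm out of the front panel, which reaches 55 mm above the bench
- pocket_left (a point): centre of the floor of the drawer's left (its +y side) pocket, 5 mm above the bench, same axes as drawer_lip. Each pocket is 90 mm along x and 72 mm along y inside; the drawer's side and back walls stand 21 mm and the two dividers 12 mm above the floor, dividers 3 mm thick; the front panel 50 mm
- pocket_middle (a point): centre of the floor of the drawer's middle (the empty one at the start) pocket, 5 mm above the bench, same axes as drawer_lip. Each pocket is 90 mm along x and 72 mm along y inside; the drawer's side and back walls stand 21 mm and the two dividers 12 mm above the floor, dividers 3 mm thick; the front panel 50 mm
- pocket_right (a point): centre of the floor of the drawer's right pocket, 5 mm above the bench, same axes as drawer_lip. Each pocket is 90 mm along x and 72 mm along y inside; the drawer's side and back walls stand 21 mm and the two dividers 12 mm above the floor, dividers 3 mm thick; the front panel 50 mm
- fan_1: square black axial fan, 40 x 40 x 20 mm (z up). Origin at the centre of its underside, x and y along its sides. Lies either in a pocket of the drawer or on the parts tray at the start.
- fan_2: square black axial fan, 40 x 40 x 20 mm (z up). Origin at the centre of its underside, x and y along its sides. A spare that lies on the parts tray at the start.
- sink_1: square bare-metal finned heat sink, 40 x 40 x 22 mm (z up), fins upward. Origin at the centre of its underside, x and y along its sides. Lies either in a pocket of the drawer or on the parts tray at the start.
- sink_2: square bare-metal finned heat sink, 40 x 40 x 22 mm (z up), fins upward. Origin at the centre of its underside, x and y along its sides. A spare that lies on the parts tray at the start.
- strip_1: white six-way terminal strip, 18 mm (its x) x 60 mm (its y) x 16 mm high, terminals upward. Origin at the centre of its underside. Lies either in a pocket of the drawer or on the parts tray at the start.
- strip_2: white six-way terminal strip, 18 mm (its x) x 60 mm (its y) x 16 mm high, terminals upward. Origin at the centre of its underside. A spare that lies on the parts tray at the start.
- parts_tray: flat grey tray fixed to the bench, 220 mm (x) x 230 mm (y), floor 5 mm above the bench, 5 mm rim reaching 14 mm; its centre lies at x = -70 mm from its origin, on the bench level. It and the drawer unit stand side by side, either one on the left
- side_cutters: side cutters lying on the bench, 134 mm long, 14 mm high; a bystander. Origin at the centre of its underside
- solvent_bottle: white bottle standing on the bench, 59 mm in diameter and 119 mm high; a bystander. Origin at the centre of its underside
- battery_pack: battery block lying on the bench, 45 x 69 x 17 mm; a bystander. Origin at the centre of its underside
There are look-alikes about, which are no part of the job. What is shaped like the sink_2 but turquoise is not meant.

How it is judged:
On the way:
1. the missing part lies in the empty pocket, released, while the drawer is still open (value of joint kit_drawer above 0.04 m and ((horizontal distance between fan_1 and pocket_left below 0.04 m and height (world z) of fan_1 below 0.009 m) or (horizontal distance between fan_2 and pocket_left below 0.04 m and height (world z) of fan_2 below 0.009 m) or (horizontal distance between sink_1 and pocket_left below 0.04 m and height (world z) of sink_1 below 0.009 m) or (horizontal distance between sink_2 and pocket_left below 0.04 m and height (world z) of sink_2 below 0.009 m) or (horizontal distance between strip_1 and pocket_left below 0.04 m and height (world z) of strip_1 below 0.009 m) or (horizontal distance between strip_2 and pocket_left below 0.04 m and height (world z) of strip_2 below 0.009 m)) and ((horizontal distance between fan_1 and pocket_middle below 0.04 m and height (world z) of fan_1 below 0.009 m) or (horizontal distance between fan_2 and pocket_middle below 0.04 m and height (world z) of fan_2 below 0.009 m) or (horizontal distance between sink_1 and pocket_middle below 0.04 m and height (world z) of sink_1 below 0.009 m) or (horizontal distance between sink_2 and pocket_middle below 0.04 m and height (world z) of sink_2 below 0.009 m) or (horizontal distance between strip_1 and pocket_middle below 0.04 m and height (world z) of strip_1 below 0.009 m) or (horizontal distance between strip_2 and pocket_middle below 0.04 m and height (world z) of strip_2 below 0.009 m)) and ((horizontal distance between fan_1 and pocket_right below 0.04 m and height (world z) of fan_1 below 0.009 m) or (horizontal distance between fan_2 and pocket_right below 0.04 m and height (world z) of fan_2 below 0.009 m) or (horizontal distance between sink_1 and pocket_right below 0.04 m and height (world z) of sink_1 below 0.009 m) or (horizontal distance between sink_2 and pocket_right below 0.04 m and height (world z) of sink_2 below 0.009 m) or (horizontal distance between strip_1 and pocket_right below 0.04 m and height (world z) of strip_1 below 0.009 m) or (horizontal distance between strip_2 and pocket_right below 0.04 m and height (world z) of strip_2 below 0.009 m)) and ((horizontal distance between fan_1 and pocket_middle below 0.13 m and distance of fan_2 from where it was at the start of the episode below 0.02 m) or (horizontal distance between fan_2 and pocket_middle below 0.13 m and distance of fan_1 from where it was at the start of the episode below 0.02 m)) and ((horizontal distance between sink_1 and pocket_middle below 0.13 m and distance of sink_2 from where it was at the start of the episode below 0.02 m) or (horizontal distance between sink_2 and pocket_middle below 0.13 m and distance of sink_1 from where it was at the start of the episode below 0.02 m)) and ((horizontal distance between strip_1 and pocket_middle below 0.13 m and distance of strip_2 from where it was at the start of the episode below 0.02 m) or (horizontal distance between strip_2 and pocket_middle below 0.13 m and distance of strip_1 from where it was at the start of the episode below 0.02 m)) and contact force between the fingers and fan_1 below 0.1 N and contact force between the fingers and fan_2 below 0.1 N and contact force between the fingers and sink_1 below 0.1 N and contact force between the fingers and sink_2 below 0.1 N and contact force between the fingers and strip_1 below 0.1 N and contact force between the fingers and strip_2 below 0.1 N and linear speed of each of fan_1, fan_2, sink_1, sink_2, strip_1, strip_2 below 0.02 m/s), for 0.2 s.
At the end, for the whole second after the job is handed in: Drawer within 4 mm of home; each pocket holds a part, centre within 40 mm of the pocket's, flat and same side up on the floor (under 4 mm above it); in all exactly one fan, one heat sink, one terminal strip; every other part within 20 mm of its start; all at rest (value of joint kit_drawer below 0.004 m and ((horizontal distance between fan_1 and pocket_left below 0.04 m and height (world z) of fan_1 below 0.009 m) or (horizontal distance between fan_2 and pocket_left below 0.04 m and height (world z) of fan_2 below 0.009 m) or (horizontal distance between sink_1 and pocket_left below 0.04 m and height (world z) of sink_1 below 0.009 m) or (horizontal distance between sink_2 and pocket_left below 0.04 m and height (world z) of sink_2 below 0.009 m) or (horizontal distance between strip_1 and pocket_left below 0.04 m and height (world z) of strip_1 below 0.009 m) or (horizontal distance between strip_2 and pocket_left below 0.04 m and height (world z) of strip_2 below 0.009 m)) and ((horizontal distance between fan_1 and pocket_middle below 0.04 m and height (world z) of fan_1 below 0.009 m) or (horizontal distance between fan_2 and pocket_middle below 0.04 m and height (world z) of fan_2 below 0.009 m) or (horizontal distance between sink_1 and pocket_middle below 0.04 m and height (world z) of sink_1 below 0.009 m) or (horizontal distance between sink_2 and pocket_middle below 0.04 m and height (world z) of sink_2 below 0.009 m) or (horizontal distance between strip_1 and pocket_middle below 0.04 m and height (world z) of strip_1 below 0.009 m) or (horizontal distance between strip_2 and pocket_middle below 0.04 m and height (world z) of strip_2 below 0.009 m)) and ((horizontal distance between fan_1 and pocket_right below 0.04 m and height (world z) of fan_1 below 0.009 m) or (horizontal distance between fan_2 and pocket_right below 0.04 m and height (world z) of fan_2 below 0.009 m) or (horizontal distance between sink_1 and pocket_right below 0.04 m and height (world z) of sink_1 below 0.009 m) or (horizontal distance between sink_2 and pocket_right below 0.04 m and height (world z) of sink_2 below 0.009 m) or (horizontal distance between strip_1 and pocket_right below 0.04 m and height (world z) of strip_1 below 0.009 m) or (horizontal distance between strip_2 and pocket_right below 0.04 m and height (world z) of strip_2 below 0.009 m)) and ((horizontal distance between fan_1 and pocket_middle below 0.13 m and distance of fan_2 from where it was at the start of the episode below 0.02 m) or (horizontal distance between fan_2 and pocket_middle below 0.13 m and distance of fan_1 from where it was at the start of the episode below 0.02 m)) and ((horizontal distance between sink_1 and pocket_middle below 0.13 m and distance of sink_2 from where it was at the start of the episode below 0.02 m) or (horizontal distance between sink_2 and pocket_middle below 0.13 m and distance of sink_1 from where it was at the start of the episode below 0.02 m)) and ((horizontal distance between strip_1 and pocket_middle below 0.13 m and distance of strip_2 from where it was at the start of the episode below 0.02 m) or (horizontal distance between strip_2 and pocket_middle below 0.13 m and distance of strip_1 from where it was at the start of the episode below 0.02 m)) and linear speed of each of fan_1, fan_2, sink_1, sink_2, strip_1, strip_2 below 0.02 m/s); the robot touches nothing.
It fails at once if a part is dropped, thrown or jolted (moves faster than 0.6 m/s within 50 mm of the bench) ((linear speed of fan_1 above 0.6 m/s and height (world z) of fan_1 below 0.05 m) or (linear speed of fan_2 above 0.6 m/s and height (world z) of fan_2 below 0.05 m) or (linear speed of sink_1 above 0.6 m/s and height (world z) of sink_1 below 0.05 m) or (linear speed of sink_2 above 0.6 m/s and height (world z) of sink_2 below 0.05 m) or (linear speed of strip_1 above 0.6 m/s and height (world z) of strip_1 below 0.05 m) or (linear speed of strip_2 above 0.6 m/s and height (world z) of strip_2 below 0.05 m)).
It fails at once if a bystander (side cutters, battery block, bottle) is moved by more than 30 mm (distance of any of side_cutters, battery_pack, solvent_bottle from where it was at the start of the episode above 0.03 m).
It also fails if it takes over 48 s, if anything falls off the work surface, if the arm or the gripper's body presses on something with over 40 N, if the wrist force passes 120 N, or if a joint passes its speed limit or range.

## Working session

There is one attempt and no reset: what is moved stays moved. The work goes in short steps, Python scripts to look and compute and a tool call to move; the robot and the scene stay as the last step left them, time stands still between calls to the robot, and variables do not carry over. Pictures are saved under pics/ and viewed, about 8 in all and at most 12, crops included, and the job is handed in when it is done.

Besides the shell and the picture viewer there is one more tool, called by a JSON object that holds its "name" and its "arguments". drive_tool: Moves the arm, as the interface text tells. Its arguments: {"type":"object","properties":{"deltas":{"type":"array","items":{"type":"array"}},"force":{"type":"number"}},"required":["deltas"]}

```bash
mkdir -p pics; ls; cat > h.py <<'E'
import numpy as np, cv2
from plant import r
def snap(n):
    s=r.snapshot(n); np.savez(f'/tmp/{n}.npz',**{k:np.array(v) for k,v in s.items()}); return s
def load(n): return np.load(f'/tmp/{n}.npz')
def ray(s,u,v,z):
    f=240/np.tan(np.radians(float(s['fov_y']))/2); E=np.array(s['extrinsics'])
    d=E[:3,:3].T@np.array([(u-s['cx'])/f,-(v-s['cy'])/f,-1]); c=-E[:3,:3].T@E[:3,3]
    return c+d*(z-c[2])/d[2]
def proj(s,p):
    f=240/np.tan(np.radians(float(s['fov_y']))/2); E=np.array(s['extrinsics'])
    c=E[:3,:3]@np.array(p)+E[:3,3]; return s['cx']+f*c[0]/-c[2], s['cy']-f*c[1]/-c[2]
E
python3 - <<'E'
from h import *
for n in('top','scene'):
    s=snap(n); cv2.imwrite(f'pics/{n}0.png',s['color'][...,::-1]); E=np.array(s['extrinsics'])
    print(n,[k for k in s],s['fov_y'],s['cx'],s['cy'],-E[:3,:3].T@E[:3,3])
st=r.get_state();print(st['tool_pos'],st['eef_rot'],st['opening'],st['clock'],r.tip_reach)
E
```

```text
pics
top ['color', 'fov_y', 'cx', 'cy', 'extrinsics'] 46.517131656333284 305.8787841264336 242.92874906087837 [0.3022617  0.07049156 1.351708  ]
scene ['color', 'fov_y', 'cx', 'cy', 'extrinsics'] 56.33932265794006 324.928108739979 237.85995460017776 [-0.0393989  -0.47425596  0.75250226]
[0.16890126 0.60117188 0.24898692] [ 0.09588309  0.70052306 -0.09707449  0.70046443] 1.0013970504221332 0.1 0.011
```

View pics/top0.png

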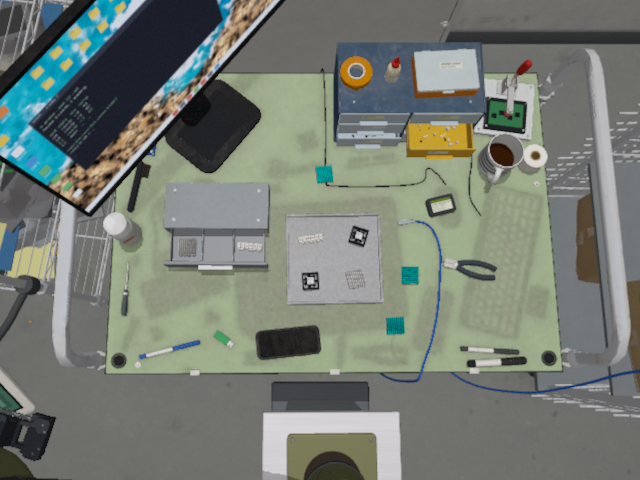

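View pics/scene0.png

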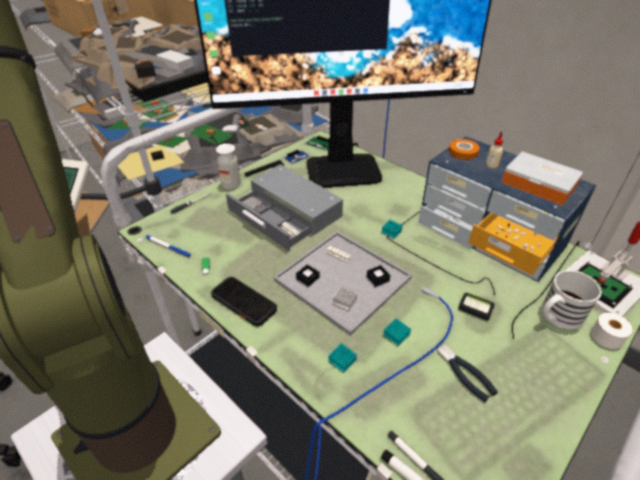

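The top view shows a heat sink in the left pocket (187,246), a strip in the right pocket (250,245) and an empty middle pocket. So the fan is missing. The tray fans are at (358,236) and (310,281), and the drawer lip is at (215,267). Next I'll measure these from a zoomed crop.

```bash
python3 - <<'E'
from h import *
s=load('top'); im=s['color'][...,::-1]
cv2.imwrite('pics/crop1.png',cv2.resize(im[175:310,155:390],None,fx=3.4,fy=3.4,interpolation=cv2.INTER_CUBIC))
g=cv2.cvtColor(im,cv2.COLOR_BGR2GRAY)
m=(g[218:300,290:378]<75).astype(np.uint8)
m=cv2.morphologyEx(m,cv2.MORPH_CLOSE,np.ones((7,7)))
for c in cv2.findContours(m,0,2)[0]:
    if cv2.contourArea(c)>60:
        R=cv2.minAreaRect(c); u,v=R[0][0]+290,R[0][1]+218
        P=[ray(s,a+290,b+218,.025) for a,b in cv2.boxPoints(R)]
        e=P[1]-P[0]; print('fan',(u,v),R[1:],ray(s,u,v,.025).round(4),np.degrees(np.arctan2(e[1],e[0])),np.linalg.norm(e),np.linalg.norm(P[2]-P[1]))
a,b=ray(s,300,240,.02),ray(s,301,240,.02); print('mm/px',(b-a)*1e3)
from scipy.spatial.transform import Rotation as R
print(R.from_quat(r.get_state()['eef_rot']).as_matrix().round(3))
E
```

```text
fan (310.06764221191406, 280.8794059753418) ((16.796533584594727, 15.646086692810059), 85.60128784179688) [0.4521 0.0472 0.025 ] -85.8399459100192 0.0374423956152227 0.040242337731852484
fan (358.11927032470703, 235.93578338623047) ((15.899917602539062, 16.66617774963379), 16.699243545532227) [ 0.5609 -0.07    0.025 ] -17.488592566022113 0.04132171898802265 0.03851993362996384
mm/px [-0.00995619 -2.42634962  0.        ]
[[-0.     0.27   0.963]
 [-0.002  0.963 -0.27 ]
 [-1.    -0.002  0.   ]]
```

View pics/crop1.png

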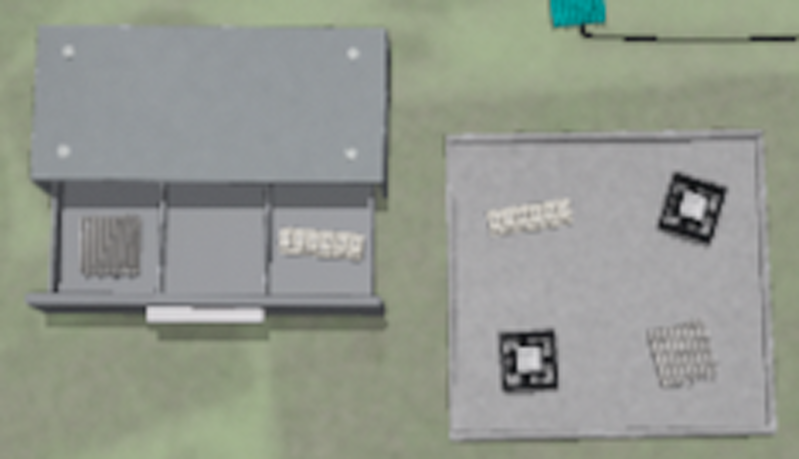

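```bash
python3 - <<'E'
from h import *
s=load('top'); im=s['color'][...,::-1]; g=cv2.cvtColor(im,cv2.COLOR_BGR2GRAY)
m=(g[255:278,180:250]>195).astype(np.uint8)
for c in cv2.findContours(m,0,2)[0]:
    if cv2.contourArea(c)>20: print('lip px',cv2.minAreaRect(c), cv2.boundingRect(c))
k=lambda a,b,z:ray(s,a/3.4+155,b/3.4+175,z).round(4)
print('lip outer L,R',k(147,321,.046),k(263,322,.046))
print('panel top back L,R',k(55,294,.055),k(375,296,.055),'panel top front',k(30,308,.055),k(383,310,.055))
print('unit front top L,R',k(33,180,.058),k(385,182,.058),'unit back',k(38,28,.058),k(388,31,.058))
print('dividers (top z=.017)',k(163,240,.017),k(267,240,.017))
print('tray corners',[k(*p,.014)[:2] for p in((446,135),(762,132),(775,437),(451,438))])
print('col',g[240:275,215])
E
```

```text
lip px ((35.0, 12.0), (2.0, 32.0), 90.0) (19, 11, 33, 3)
lip outer L,R [0.4781 0.3105 0.046 ] [0.477  0.2303 0.046 ]
panel top back L,R [0.4959 0.3726 0.055 ] [0.4935 0.1524 0.055 ] panel top front [0.4863 0.3894 0.055 ] [0.4838 0.1468 0.055 ]
unit front top L,R [0.5755 0.3901 0.058 ] [0.5732 0.1458 0.058 ] unit back [0.685  0.3909 0.058 ] [0.682  0.1444 0.058 ]
dividers (top z=.017) [0.5401 0.3061 0.017 ] [0.5398 0.232  0.017 ]
tray corners [array([0.6169, 0.1045]), array([ 0.6183, -0.1242]), array([ 0.3981, -0.1269]), array([0.3986, 0.1009])]
col [155 154 156 156 155 155 156 155 155 155 155 156 155 156 155 155 156 155
 154 156 155 148 146 150 115 126 194 214 213 171 104 108 108 108 108]
```

{"name": "drive_tool", "arguments": {"deltas": [[[0,0,0],[0,-2.8,2.6],6],[[0,0,0],[0,-2.8,2.6],6],[[0,0,0],[0,-2.8,2.6],6],[[0,0,0],[0,-2.8,2.6],6],[[0,0,0],[0,-2.8,2.6],6],[[0,0,0],[0,-2.8,2.6],6],[[0,0,0],[0,-2.8,2.6],6],[[0,0,0],[0,-2.8,2.6],6],[[0,0,0],[0,-2.8,2.6],6],[[0,0,0],[0,-2.8,2.6],6],[[0,0,0],[0,-2.8,2.6],6],[[0,0,0],[0,-2.8,2.6],6]], "force": 20}}

```text
clock: 1.1
tool_pos: [0.3789, 0.1921, 0.2496]
eef_rot: [0.096, 0.701, -0.096, 0.7]
contact_force: [0.8, -0.9, -1.0]
opening: 0.68
```

{"name": "drive_tool", "arguments": {"deltas": [[[0,0,0],[0,-3.0,2.73],5.4],[[0,0,0],[0,-3.0,2.73],5.4],[[0,0,0],[0,-3.0,2.73],5.4],[[0,0,0],[0,-3.0,2.73],5.4],[[-6.6,0,0],[3,0,0],5.4],[[-6.6,0,0],[3,0,0],5.4],[[-6.6,0,0],[3,0,0],5.4],[[0,0,0],[3,0,0],5.4],[[0,0,0],[2,0,0],5.4],[[0,0,0],[0,0,0],5.4],[[0,0,0],[0,0,0],5.4]]}}

```text
clock: 2.02
tool_pos: [0.4506, 0.0488, 0.1092]
eef_rot: [-0.026, 0.707, 0.025, 0.706]
contact_force: [-0.2, -0.7, -0.5]
opening: 0.612
```

```bash
python3 - <<'E'
from h import *
from scipy.spatial.transform import Rotation as R
s=snap('scene'); im=s['color'][...,::-1]
st=r.get_state(); T=R.from_quat(st['eef_rot']).as_matrix(); p=np.array(st['tool_pos']); print(p,st['opening'],np.degrees(np.arctan2(T[1,1],T[0,1])))
print('tip px',proj(s,p+T[:,0]*.011),'fan',proj(s,[.452,.047,.025]))
cv2.imwrite('pics/s1.png',cv2.resize(im[190:350,200:430],None,fx=3.4,fy=3.4,interpolation=cv2.INTER_CUBIC))
g=cv2.cvtColor(im,cv2.COLOR_BGR2GRAY)
E
```

```text
[0.45127915 0.04897588 0.11010363] 0.6137796417985435 94.12925151471862
tip px (np.float64(304.45825433073213), np.float64(247.82868093022412)) fan (np.float64(306.2760458834752), np.float64(272.19816653718465))
```

View pics/s1.png

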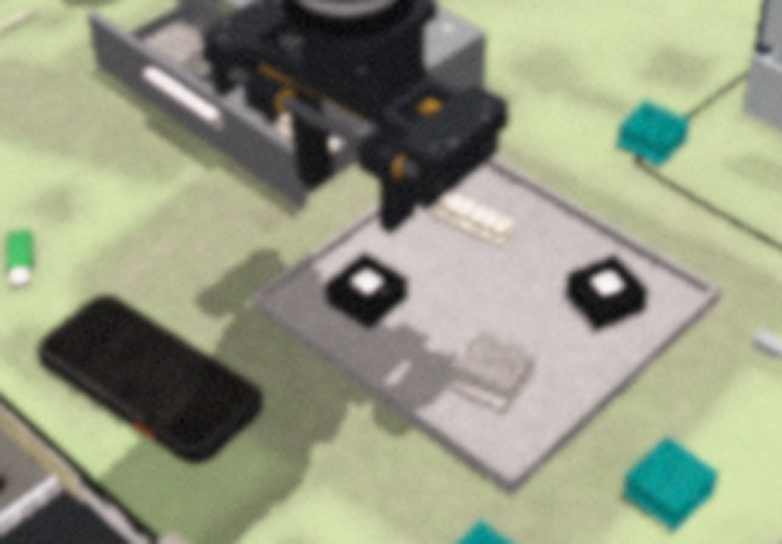

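The scene crop shows the fan top at about (308,272), within 2 px of the projection, and the open fingers straddle it. I'll descend and grip.

{"name": "drive_tool", "arguments": {"deltas": [[[0,0,0],[3,-0.2,0.1],5.4],[[0,0,0],[2.5,0,0],5.4],[[0,0,0],[1.7,0,0],5.4],[[0,0,0],[1.2,0,0],5.4],[[0,0,0],[0.6,0,0],5.4],[[0,0,0],[0,0,0],5.4],[[0,0,0],[0,0,0],3],[[0,0,0],[0,0,0],3],[[0,0,0],[0,0,0],3],[[0,0,0],[0,0,0],3],[[0,0,0],[0,0,0],3]], "force": 20}}

```text
clock: 2.98
tool_pos: [0.4541, 0.0468, 0.0306]
eef_rot: [-0.026, 0.707, 0.025, 0.706]
contact_force: [1.1, 0.3, 7.4]
opening: 0.449
```

```bash
python3 - <<'E'
from h import *
s=snap('scene'); im=s['color'][...,::-1]
st=r.get_state(); print(st['tool_pos'],st['opening'],st['contact_force'],st['moment'],st['q'])
cv2.imwrite('pics/s2.png',cv2.resize(im[190:350,200:430],None,fx=3.4,fy=3.4,interpolation=cv2.INTER_CUBIC))
E
```

```text
[0.4540627  0.04675952 0.03063003] 0.45005753556131745 [-0.17365246 -0.32634827  7.38908141] [ 0.01824752 -0.01721899  0.03196984] [-0.17610079  0.91352263 -0.04533683  2.20256321  0.92818066  0.04576805
  0.51073697]
```

View pics/s2.png

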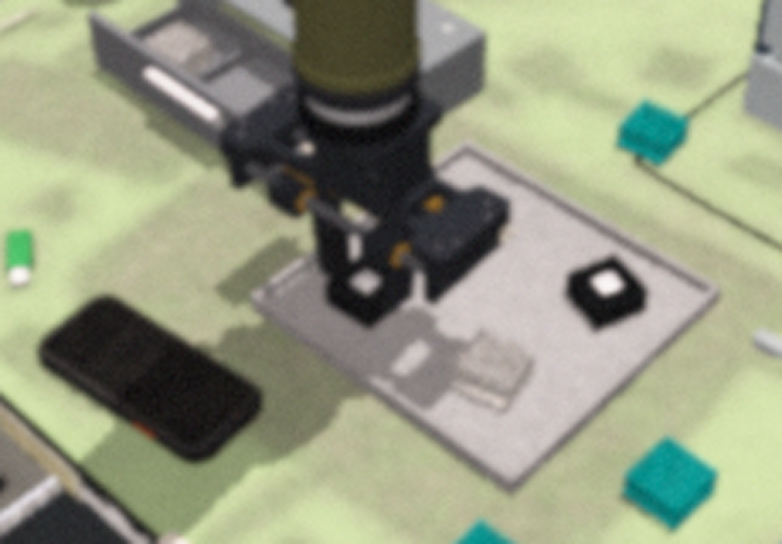

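The picture shows the tool stopped high over the fan, and joint 6 is at its limit (0.046). This fan is too close in for a good grip. I'll release it and use the second fan, further out at (0.561,-0.070).

{"name": "drive_tool", "arguments": {"deltas": [[[0,0,0],[0,0,0],5.4],[[0,0,0],[0,0,0],5.4],[[0,0,0],[0,0,0],5.4],[[0,0,0],[0,0,0],5.4],[[0,0,0],[-1,0,0],5.4],[[0,0,0],[-2,0,0],5.4],[[0,0,0],[-3,0,0],5.4],[[0,0,0],[-3,0,0],5.4],[[0,0,0],[0,0,0],5.4],[[0,0,0],[0,0,0],5.4]]}}

```text
clock: 3.87
tool_pos: [0.4544, 0.0467, 0.1207]
eef_rot: [-0.025, 0.707, 0.025, 0.706]
contact_force: [-0.3, 0.2, -0.4]
opening: 0.616
```

```bash
python3 - <<'E'
from h import *
from scipy.spatial.transform import Rotation as R
st=r.get_state(); T=R.from_quat(st['eef_rot']).as_matrix(); p=np.array(st['tool_pos']); print(p,st['opening'],st['contact_force'])
print('shift cm',100*T.T@(np.array([.561,-.070,p[2]])-p),np.degrees(np.arctan2(T[1,1],T[0,1])),st['q'])
E
```

```text
[0.45435838 0.04669033 0.12069166] 0.6157406224879767 [-0.25287979  0.18741212 -0.38836696]
shift cm [-6.96288138e-03 -1.23934430e+01  9.81290932e+00] 94.05217614273222 [ 0.04655565  0.74041596 -0.4012591   2.16542053  0.78363121  0.3823699
  0.63816515]
```

{"name": "drive_tool", "arguments": {"deltas": [[[0,0,0],[0,-3.1,2.45],5.4],[[0,0,0],[0,-3.1,2.45],5.4],[[0,0,0],[0,-3.1,2.45],5.4],[[0,0,0],[0,-3.1,2.45],5.4],[[7.1,0,0],[0,0,0],5.4],[[7.1,0,0],[0,0,0],5.4],[[7.1,0,0],[0,0,0],5.4],[[0,0,0],[0,0,0],5.4],[[0,0,0],[0,0,0],5.4],[[0,0,0],[0,0,0],5.4]]}}

```text
clock: 4.7
tool_pos: [0.5597, -0.0696, 0.1185]
eef_rot: [0.103, 0.701, -0.105, 0.698]
contact_force: [-0.8, -0.0, -0.0]
opening: 0.61
```

```bash
python3 - <<'E'
from h import *
from scipy.spatial.transform import Rotation as R
st=r.get_state(); T=R.from_quat(st['eef_rot']).as_matrix(); p=np.array(st['tool_pos']); print(p,st['opening'],st['contact_force'])
print('shift cm',100*T.T@(np.array([.561,-.070,.020])-p),np.degrees(np.arctan2(T[1,1],T[0,1])),st['q'])
s=snap('scene'); im=s['color'][...,::-1]
print('fan2 pred',proj(s,[.561,-.07,.025]))
cv2.imwrite('pics/s3.png',cv2.resize(im[190:350,200:430],None,fx=3.4,fy=3.4,interpolation=cv2.INTER_CUBIC))
E
```

```text
[ 0.55969715 -0.06963342  0.11851625] 0.610257224610392 [-0.82315528 -0.03657657 -0.04983923]
shift cm [9.85088445 0.03531029 0.17795817] 73.04266794829772 [ 0.30069533  0.83160342 -0.44761082  1.84659668  0.59907593  0.60685423
  0.74981286]
fan2 pred (np.float64(376.76725361554367), np.float64(272.49210789526995))
```

View pics/s3.png

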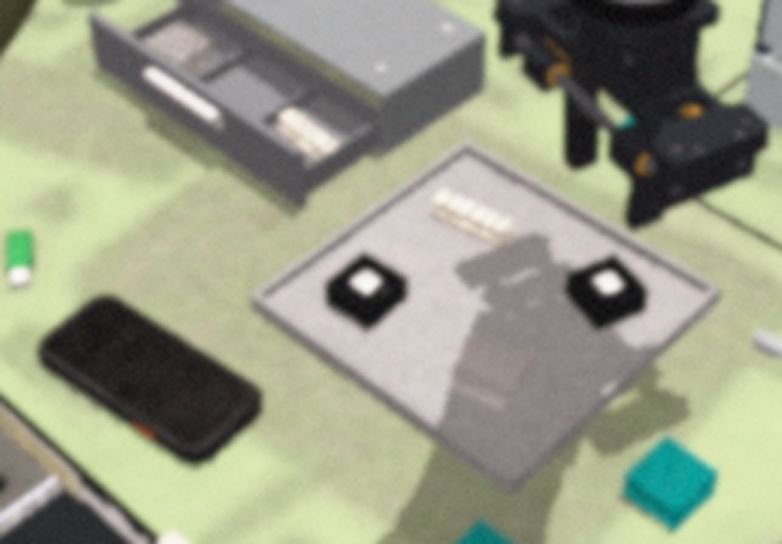

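Fan 1 hasn't moved, still at (308,272). Fan 2 is at (378,273), about 1.5 px from where I predicted. Descending on fan 2.

{"name": "drive_tool", "arguments": {"deltas": [[[0,0,0],[3,0,0.2],5.4],[[0,0,0],[3,0,0],5.4],[[0,0,0],[1.9,0,0],5.4],[[0,0,0],[1.2,0,0],5.4],[[0,0,0],[0.7,0,0],5.4],[[0,0,0],[0,0,0],5.4],[[0,0,0],[0,0,0],3],[[0,0,0],[0,0,0],3],[[0,0,0],[0,0,0],3],[[0,0,0],[0,0,0],3],[[0,0,0],[0,0,0],3]], "force": 20}}

```text
clock: 5.67
tool_pos: [0.5626, -0.0706, 0.0225]
eef_rot: [0.105, 0.7, -0.106, 0.699]
contact_force: [-0.5, 0.6, 6.9]
opening: 0.455
```

{"name": "drive_tool", "arguments": {"deltas": [[[0,0,0],[-0.5,0,0],3],[[0,0,0],[-1,0,0],3],[[0,0,0],[-2,0,0],3],[[0,0,0],[-3,0,0],3],[[0,0,0],[-3,0,0],3],[[0,0,0],[-3,0,0],3],[[0,0,0],[0,0,0],3],[[0,0,0],[0,0,0],3],[[0,0,0],[0,0,0],3]]}}

```text
clock: 6.42
tool_pos: [0.5616, -0.0708, 0.1463]
eef_rot: [0.105, 0.701, -0.107, 0.698]
contact_force: [0.0, 0.6, -0.6]
opening: 0.45
```

```bash
python3 - <<'E'
from h import *
from scipy.spatial.transform import Rotation as R
st=r.get_state(); T=R.from_quat(st['eef_rot']).as_matrix(); p=np.array(st['tool_pos']); print(p,st['opening'],st['contact_force'])
print('shift cm',100*T.T@(np.array([.535,.269,p[2]])-p),np.degrees(np.arctan2(T[1,1],T[0,1])),st['q'])
s=snap('scene'); im=s['color'][...,::-1]
cv2.imwrite('pics/s4.png',cv2.resize(im[190:350,200:430],None,fx=3.4,fy=3.4,interpolation=cv2.INTER_CUBIC))
E
```

```text
[ 0.56163435 -0.07080559  0.14634328] 0.45036043427342076 [ 0.04873657  0.6206248  -0.58490705]
shift cm [ -0.05123812  31.67422426 -12.59020051] 72.80488857048731 [ 0.3237821   0.79419099 -0.48431052  1.82498609  0.56808032  0.66910727
  0.77553193]
```

View pics/s4.png

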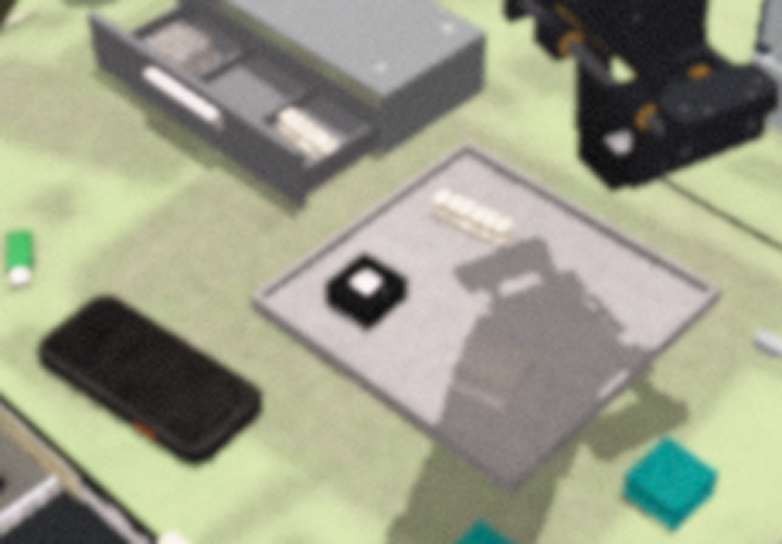

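The fan is held level and fan 1 hasn't moved. Next I carry it over the middle pocket, turning the jaws diagonally so the fingers clear the panel, unit front and dividers.

{"name": "drive_tool", "arguments": {"deltas": [[[0,0,0],[0,2.5,-1.0],3],[[0,0,0],[0,3.5,-1.4],3],[[0,0,0],[0,3.7,-1.46],3],[[0,0,0],[0,3.7,-1.46],3],[[0,0,0],[0,3.7,-1.46],3],[[0,0,0],[0,3.7,-1.46],3],[[0,0,0],[0,3.7,-1.46],3],[[0,0,0],[0,3.5,-1.4],3],[[0,0,0],[0,2.5,-1.1],3],[[0,0,0],[0,0.9,-0.4],3],[[5,0,0],[0,0,0],3],[[7,0,0],[0,0,0],3]]}}

```text
clock: 7.47
tool_pos: [0.5336, 0.2666, 0.1444]
eef_rot: [0.177, 0.686, -0.181, 0.682]
contact_force: [-0.6, 0.0, -0.4]
opening: 0.452
```

{"name": "drive_tool", "arguments": {"deltas": [[[7,0,0],[0,0,0],3],[[7,0,0],[0,0,0],3],[[5,0,0],[0,0,0],3],[[2,0,0],[0,0,0],3],[[0,0,0],[0,0,0],3],[[0,0,0],[0,0,0],3],[[0,0,0],[0,0,0],3],[[0,0,0],[0,0,0],3]]}}

```text
clock: 8.13
tool_pos: [0.5345, 0.2663, 0.1456]
eef_rot: [0.298, 0.642, -0.301, 0.639]
contact_force: [-0.6, 0.5, -0.1]
opening: 0.451
```

```bash
python3 - <<'E'
from h import *
from scipy.spatial.transform import Rotation as R
st=r.get_state(); T=R.from_quat(st['eef_rot']).as_matrix(); p=np.array(st['tool_pos']); print(p,st['opening'],st['contact_force']);print(T.round(3))
print('shift cm',100*T.T@(np.array([.534,.269,.0235])-p),np.degrees(np.arctan2(T[1,1],T[0,1])),st['q'])
s=snap('scene'); im=s['color'][...,::-1]
cv2.imwrite('pics/s5.png',cv2.resize(im[140:300,170:400],None,fx=3.4,fy=3.4,interpolation=cv2.INTER_CUBIC))
E
```

```text
[0.53449787 0.26626352 0.14562028] 0.4505258031097263 [-0.5596692   0.51816709 -0.14966564]
[[-0.004  0.768  0.641]
 [-0.002  0.641 -0.768]
 [-1.    -0.005 -0.001]]
shift cm [12.21157481  0.19227596 -0.22683801] 39.835644684681014 [-0.38294479  0.79876493 -0.2749076   1.73562723  0.32310088  0.65656547
 -0.14212683]
```

View pics/s5.png

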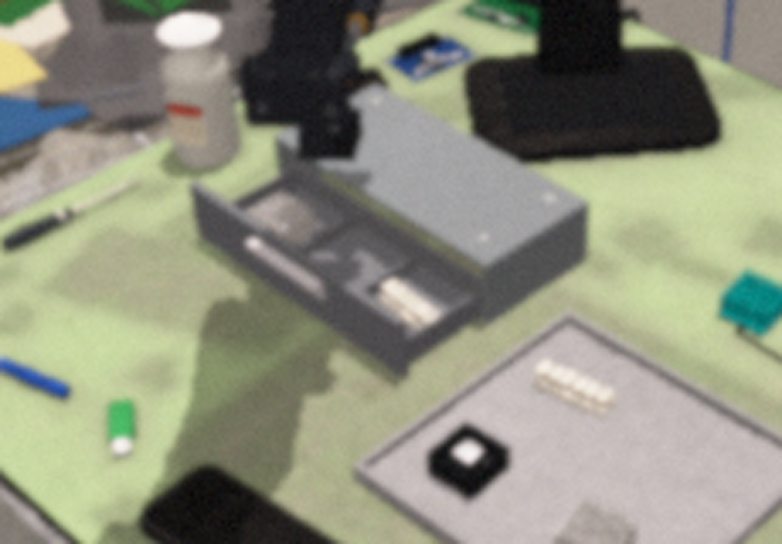

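{"name": "drive_tool", "arguments": {"deltas": [[[0,0,0],[2.5,0.2,-0.2],3],[[0,0,0],[2.5,0,0],3],[[0,0,0],[2,0,0],3],[[0,0,0],[1.2,0,0],3],[[0,0,0],[0,0,0],3],[[0,0,0],[0,0,0],3]]}}

```text
clock: 8.68
tool_pos: [0.5345, 0.2695, 0.0639]
eef_rot: [0.299, 0.641, -0.301, 0.639]
contact_force: [0.5, 0.2, -0.7]
opening: 0.446
```

{"name": "drive_tool", "arguments": {"deltas": [[[0,0,0],[0.8,0,0],3],[[0,0,0],[0.8,0,0],3],[[0,0,0],[0.8,0,0],3],[[0,0,0],[0.6,0,0],3],[[0,0,0],[0.5,0,0],3],[[0,0,0],[0.2,0,0],3],[[0,0,0],[0,0,0],3],[[0,0,0],[0,0,0],3]]}}

```text
clock: 9.35
tool_pos: [0.5345, 0.2695, 0.027]
eef_rot: [0.299, 0.641, -0.301, 0.639]
contact_force: [-0.1, -0.2, -0.6]
opening: 0.455
```

{"name": "drive_tool", "arguments": {"deltas": [[[0,0,0],[0.2,0,0],3],[[0,0,0],[0.15,0,0],3],[[0,0,0],[0,0,0],3],[[0,0,0],[0,0,0],3]]}}

```text
clock: 9.68
tool_pos: [0.5344, 0.2694, 0.0235]
eef_rot: [0.299, 0.641, -0.301, 0.639]
contact_force: [-0.7, 0.7, -0.7]
opening: 0.456
```

{"name": "drive_tool", "arguments": {"deltas": [[[0,0,0],[0.1,0,0],3],[[0,0,0],[0.1,0,0],3],[[0,0,0],[0,0,0],3],[[0,0,0],[0,0,0],3]]}}

```text
clock: 10.02
tool_pos: [0.5348, 0.2695, 0.0225]
eef_rot: [0.299, 0.641, -0.301, 0.64]
contact_force: [-0.5, -1.5, 6.5]
opening: 0.452
```

The fan is resting on the floor (6.5 N). I'll release it and rise.

{"name": "drive_tool", "arguments": {"deltas": [[[0,0,0],[0,0,0],4.2],[[0,0,0],[0,0,0],4.5],[[0,0,0],[0,0,0],4.7],[[0,0,0],[0,0,0],4.7],[[0,0,0],[0,0,0],4.7],[[0,0,0],[-0.8,0,0],4.7],[[0,0,0],[-1.5,0,0],4.7],[[0,0,0],[-2.5,0,0],4.7],[[0,0,0],[-3.5,0,0],4.7],[[0,0,0],[-3.5,0,0],4.7],[[0,0,0],[0,0,0],4.7],[[0,0,0],[0,0,0],4.7]]}}

```text
clock: 11.02
tool_pos: [0.5354, 0.2698, 0.1417]
eef_rot: [0.3, 0.641, -0.3, 0.64]
contact_force: [1.4, 0.6, -0.2]
opening: 0.531
```

```bash
python3 - <<'E'
from h import *
from scipy.spatial.transform import Rotation as R
st=r.get_state(); T=R.from_quat(st['eef_rot']).as_matrix(); p=np.array(st['tool_pos']); print(p,st['opening'],st['contact_force'])
# pre-push point: finger leading edge 18/2+ clearance outside lip
print('shift cm',100*T.T@(np.array([.43,.2695,p[2]])-p),st['q'])
E
```

```text
[0.53537272 0.26977979 0.14170694] 0.5314999051115528 [ 1.36270539  0.62338519 -0.18485291]
shift cm [ 0.00970859 -8.1125728  -6.72465193] [-0.38819714  0.80565044 -0.27380277  1.73434015  0.32845513  0.64764338
 -0.15109249]
```

{"name": "drive_tool", "arguments": {"deltas": [[[0,0,0],[0,-2.6,-2.2],4.7],[[0,0,0],[0,-2.6,-2.2],4.7],[[0,0,0],[0,-2.6,-2.2],4.7],[[-7.1,0,0],[0,0,0],0],[[-7.1,0,0],[0,0,0],0],[[-7.1,0,0],[0,0,0],0],[[-7.1,0,0],[0,0,0],0],[[-7.1,0,0],[0,0,0],0],[[-7.1,0,0],[0,0,0],0],[[-7.1,0,0],[0,0,0],0],[[0,0,0],[0,0,0],0],[[0,0,0],[0,0,0],0]]}}

```text
clock: 12.02
tool_pos: [0.4318, 0.2695, 0.1389]
eef_rot: [0.003, 0.709, -0.005, 0.705]
contact_force: [-0.7, -0.5, -0.6]
opening: 0.01
```

```bash
python3 - <<'E'
from h import *
from scipy.spatial.transform import Rotation as R
st=r.get_state(); T=R.from_quat(st['eef_rot']).as_matrix(); p=np.array(st['tool_pos']); print(p,st['opening'],st['contact_force'],st['q']);print(T.round(3))
s=snap('scene'); im=s['color'][...,::-1]
cv2.imwrite('pics/s6.png',cv2.resize(im[140:300,170:400],None,fx=3.4,fy=3.4,interpolation=cv2.INTER_CUBIC))
E
```

```text
[0.43175862 0.26950433 0.13886274] 0.01039471882816079 [-0.72500798 -0.4535231  -0.62155164] [-0.36601265  0.75260262 -0.46342476  1.99689809  0.62833478  0.54303361
  0.28466736]
[[-0.006  0.012  1.   ]
 [-0.003  1.    -0.012]
 [-1.    -0.003 -0.006]]
```

View pics/s6.png

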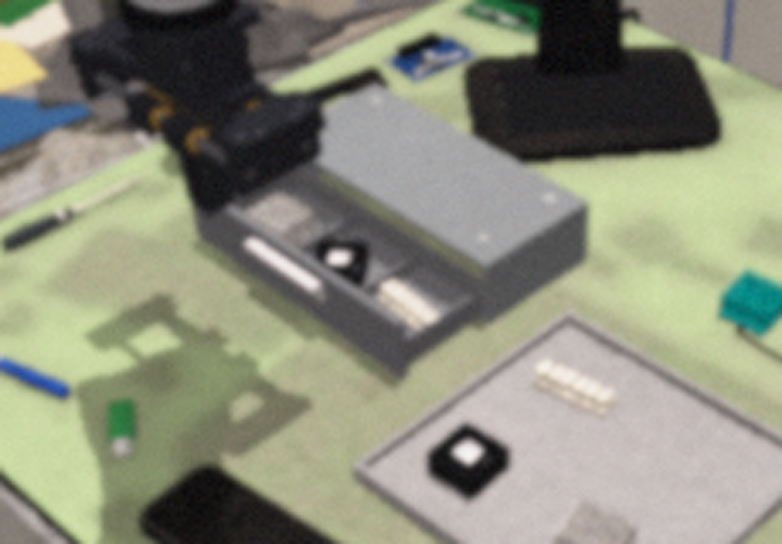

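The fan lies flat in the middle pocket at crop (340,258), between the sink and the strip. I'll lower the closed fingers in front of the lip.

{"name": "drive_tool", "arguments": {"deltas": [[[0,0,0],[3,0,0],0],[[0,0,0],[3,0,0],0],[[0,0,0],[2.5,0,0],0],[[0,0,0],[1.3,0,0],0],[[0,0,0],[0,0,0],0],[[0,0,0],[0,0,1],0],[[0,0,0],[0,0,1],0],[[0,0,0],[0,0,0.3],0],[[0,0,0],[0,0,0.3],0],[[0,0,0],[0,0,0.3],0],[[0,0,0],[0,0,0.3],0],[[0,0,0],[0,0,0.3],0]]}}

```text
clock: 13.07
tool_pos: [0.4673, 0.27, 0.042]
eef_rot: [0.002, 0.708, -0.003, 0.706]
contact_force: [-0.0, 0.1, -0.1]
opening: 0.007
```

{"name": "drive_tool", "arguments": {"deltas": [[[0,0,0],[0,0,0.2],0],[[0,0,0],[0,0,0.2],0],[[0,0,0],[0,0,0.3],0],[[0,0,0],[0,0,0.4],0],[[0,0,0],[0,0,0.5],0],[[0,0,0],[0,0,0.6],0],[[0,0,0],[0,0,0.6],0],[[0,0,0],[0,0,0.6],0],[[0,0,0],[0,0,0.6],0],[[0,0,0],[0,0,0.6],0],[[0,0,0],[0,0,0.6],0],[[0,0,0],[0,0,0.6],0]]}}

```text
clock: 14.07
tool_pos: [0.526, 0.2694, 0.0415]
eef_rot: [0.003, 0.708, -0.004, 0.706]
contact_force: [-2.3, 0.3, 2.8]
opening: 0.005
```

Pushing with about 2 N, as expected. I'll go slower near the stop.

{"name": "drive_tool", "arguments": {"deltas": [[[0,0,0],[0,0,0.5],0],[[0,0,0],[0,0,0.5],0],[[0,0,0],[0,0,0.4],0],[[0,0,0],[0,0,0.3],0],[[0,0,0],[0,0,0.3],0],[[0,0,0],[0,0,0.2],0],[[0,0,0],[0,0,0.2],0],[[0,0,0],[0,0,0.1],0],[[0,0,0],[0,0,0.1],0],[[0,0,0],[0,0,0],0]]}}

```text
clock: 14.9
tool_pos: [0.5515, 0.2691, 0.0414]
eef_rot: [0.002, 0.708, -0.004, 0.706]
contact_force: [-1.8, -0.1, 1.0]
opening: 0.003
```

{"name": "drive_tool", "arguments": {"deltas": [[[0,0,0],[0,0,0.15],0],[[0,0,0],[0,0,0.15],0],[[0,0,0],[0,0,0.15],0],[[0,0,0],[0,0,0.1],0],[[0,0,0],[0,0,0.1],0],[[0,0,0],[0,0,0],0]]}}

```text
clock: 15.4
tool_pos: [0.5561, 0.2691, 0.0413]
eef_rot: [0.002, 0.709, -0.004, 0.705]
contact_force: [-6.0, -1.3, 4.2]
opening: 0.004
```

{"name": "drive_tool", "arguments": {"deltas": [[[0,0,0],[0,0,0.1],0],[[0,0,0],[0,0,0.1],0],[[0,0,0],[0,0,0],0],[[0,0,0],[0,0,0],0]]}}

```text
clock: 15.73
tool_pos: [0.5562, 0.269, 0.0413]
eef_rot: [0.001, 0.71, -0.004, 0.704]
contact_force: [-9.6, -2.2, 7.2]
opening: 0.006
```

The drawer is on the stop: force is up and nothing moves. I'll back off and check from the top camera.

{"name": "drive_tool", "arguments": {"deltas": [[[0,0,0],[0,0,-0.3],0],[[0,0,0],[0,0,-0.6],0],[[0,0,0],[0,0,-2],0],[[0,0,0],[0,0,-3],0],[[0,0,0],[0,0,-3],0],[[0,0,0],[0,0,-1.5],0],[[0,0,0],[-3,0,0],0],[[0,0,0],[-4,0,0],0],[[0,0,0],[-4,0,0],0],[[0,0,0],[-4,0,0],0],[[0,0,0],[0,0,0],0],[[0,0,0],[0,0,0],0]]}}

```text
clock: 16.73
tool_pos: [0.4584, 0.2715, 0.1942]
eef_rot: [0.004, 0.706, -0.002, 0.708]
contact_force: [-0.2, -0.1, -0.6]
opening: 0.008
```

```bash
python3 - <<'E'
from h import *
st=r.get_state(); print(st['tool_pos'],st['contact_force'])
s=snap('top'); im=s['color'][...,::-1]
a=cv2.resize(im[175:310,100:390],None,fx=2.7,fy=2.7,interpolation=cv2.INTER_CUBIC)
s=snap('scene'); b=cv2.resize(s['color'][130:350,160:430,::-1],None,fx=1.0,fy=1.0)
cv2.imwrite('pics/f.png',np.vstack([a,cv2.copyMakeBorder(b[:,:a.shape[1]],0,0,0,a.shape[1]-b.shape[1],0)]))
E
```

```text
[0.45837999 0.27145293 0.19420804] [-0.18087739 -0.09437014 -0.64748176]
```

View pics/f.png

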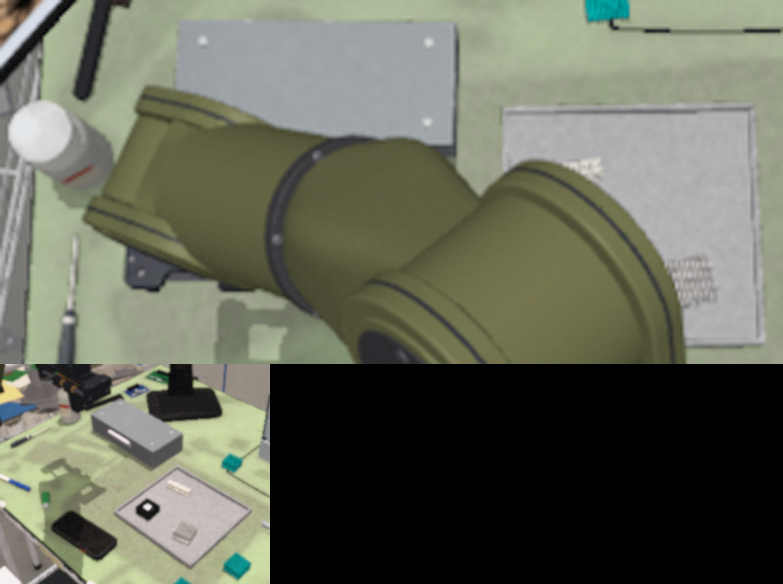

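```bash
python3 - <<'E'
from h import *
s=load('scene'); im=s['color'][...,::-1]
cur=im; old=cv2.imread('pics/scene0.png')
for n,i in(('old',old),('new',cur)):
    g=cv2.cvtColor(i,cv2.COLOR_BGR2GRAY)[190:240,230:310]; m=(g>(205)).astype(np.uint8)
    for c in cv2.findContours(m,0,2)[0]:
        if cv2.contourArea(c)>30:
            R=cv2.minAreaRect(c); print(n,R[0][0]+230,R[0][1]+190,R[1],ray(s,R[0][0]+230,R[0][1]+190,.045).round(4))
cv2.imwrite('pics/g.png',cv2.resize(cur[160:240,220:360],None,fx=5,fy=5,interpolation=cv2.INTER_CUBIC))
E
```

```text
new 278.55617904663086 202.41011333465576 (21.941957473754883, 2.437995195388794) [0.5702 0.2685 0.045 ]
```

View pics/g.png

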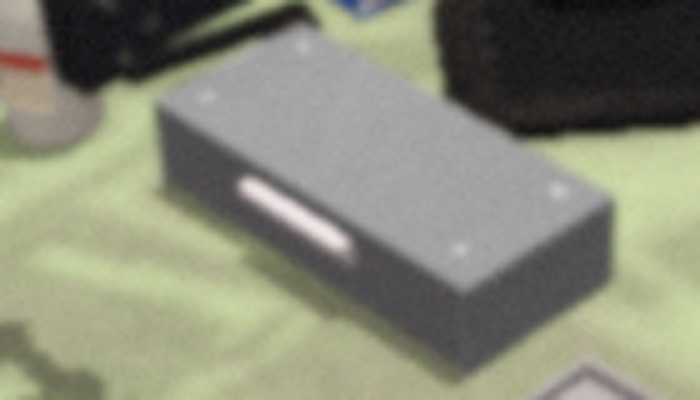

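The front panel is flush with the unit, no gap, and the lip is 88 mm further in. I'm handing the job in.

```bash
python3 -c "
from plant import r
print(r.finish_job(), r.get_state()['clock'])"
```

```text
the job is handed in; nothing more can be done
the job is handed in; nothing more can be done
```

The missing part was the fan. I set one from the tray down flat in the middle pocket, let it go, then pushed the drawer to its stop and handed the job in at about 17 s. `finish_job` gives no verdict, so the result below rests on my own checks.

- **First grasp abandoned:** I first gripped the nearer fan, but joint 6 reached its limit with the tool about 10 mm too high. I let go without lifting it, and later pictures show it where it was. I used the other fan instead.
- **Placing:** The fan touched the pocket floor at about 6.5 N before I opened the jaws. A picture taken before closing showed it flat between the heat sink and the strip.
- **Drawer:** The push took about 2 N, then rose to 9.6 N with no further movement, after about 88 mm of travel. The last picture shows the front flush with the unit.
- **End state:** The arm stands clear with no contact force. The bystanders still in view looked unmoved, but I did not measure them.
- **What I could not check:**
  - The parts inside the closed drawer could not be seen.
  - My mask did not find the lip in the starting scene picture, so the 88 mm comes from the top view, the push and the final lip position. It agrees with the stated 0.09 m only to within 2–3 mm.

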